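# Clamp a drill core with the thumbwheel of a core holder

### The job

Lay the shortest of the lying asphalt cores in the V of the core holder, between the jaw and the end stop, and let go. Then roll the holder's thumbwheel with one fingertip, pressing it with less than 25 N, until the jaw has pushed the core against the end stop and grips it snugly, and take the finger away. Do not push the jaw itself, do not crush the crumbly core (jaw force under 40 N), and leave the other two loose cores where they are.

Things in the scene. Friction and masses are not known exactly. Their poses are not given: they have to be found in the camera images.
- core_mid (a point): centre of the core to clamp: a grey asphalt cylinder lying on its side, 87 mm in diameter, 50 mm long (every other lying core is 59 mm or longer), 0.5 to 0.85 kg, centre 43 mm above the bench. The y axis of this point lies along the cylinder. Pinch it across its flat ends (50 mm) near its upper rim: in the holder, jaw and stop cover its lower part
- core: the same core as a body; its origin is on its round surface, 43 mm from the centre
- holder: core holder: grey and steel fixture fixed to the bench, base 210 x 110 x 10 mm, carrying in a row the wheel housing, the jaw, a V of two steel rails and the end stop. Origin on the bench, 45 mm from the seat along -x, axes as the seat's. A core fits anywhere between jaw and stop and the V centres it; it need not touch the stop when put down, the jaw slides it along (4 to 12 N)
- seat (a point): where the core's centre is when it lies in the V against the end stop: 59 mm above the bench (core's top at 102 mm). Site x: the level direction along the V in which the jaw pushes, towards the stop; z up. In this frame the stop's face is at x = +25 mm, the rails run from x = -48 to +25 mm, the wide open jaw's face is at x = -48 mm
- end_stop: fixed upright plate at the end of the V, 60 mm wide, top 56 mm above the bench: fingers that hold the core by its upper part pass over it
- jaw: steel sliding plate, 60 mm wide, top 56 mm above the bench. It moves only along the seat's x axis, driven by the thumbwheel (8 mm per radian)
- jaw_face (a point): centre of the jaw's pushing face, 45 mm above the bench
- wheel_top (a point): highest point of the thumbwheel, 62 mm above the bench, 120 mm from the seat along -x; axes as the seat's. Steel wheel, 44 mm in diameter, 10 mm wide, axle level and across the holder; only its top 8 mm stand out of the housing (58 x 40 mm, top 54 mm above the bench). Stroke its top along +x to close the jaw, some 20 mm a stroke, then lift, go back and repeat; it does not turn back
- thumbwheel: the wheel as a body, origin at its centre, 22 mm below its top; it turns about its y axis and is rigidly borne, so come down on it at 5 mm/s or less. Its own friction takes about 3 N along the rim; clamping needs some 7 to 11 N along it, so press with about 10 to 14 N; with less, the finger slips on the rim. One radian moves the jaw by 8 mm
- spare_a: another loose core lying on its side, 87 mm in diameter, 66 mm long; leave it. Origin on its round surface, 43 mm from its centre
- spare_b: another such core, 66 mm long; leave it. Origin likewise
Not all that is in view belongs to the job. Leave any blue look-alike of the core alone.

How it is judged:
By the outcome, as a careful person would: the job done as asked, in the order asked, and still so for the second after the job is handed in, with the robot touching nothing.
It also fails if it takes over 72 s, if anything falls off the work surface, if the arm or the gripper's body presses on something with over 40 N, if the wrist force passes 120 N, or if a joint passes its speed limit or range.

### The arm

A 7-joint arm with a two-finger parallel gripper is mounted at the origin on the work surface; the furniture and walls round the work are solid. World frame = base frame: x ahead of the robot, y to its left, z up, the work surface at z = 0. Lengths are in mm, angles in rad, forces in N, time in s.
With the tool pointing down it reaches from about 425 to 950 mm from the base axis. Payload 4.7 kg.
Tool frame: the origin (TCP) lies at the very end of the fingers, on their centre line; the grasp point (between the pads) lies 19 mm behind it (arm.grip_depth is the z of the grasp point in the tool frame, in mm); z points along the fingers, y is the line along which they close (so a half turn about z gives the same grasp; the last joint's range is limited). The gripper opens to 87 mm and grips with 3 to 60 N. Pads are 19 mm wide; open, the fingers measure 117 mm over their backs; the gripper's body (75 mm by 190 mm) begins 51 mm behind the grasp point.
Start: joints at [-1.205, 0.469, -0.049, 1.532, 0.024, 1.141, -0.082], TCP at [259.583, 623.11, 222.573] pointing down, gripper open.
Joint ranges: [-2.59, 2.59], [-0.33, 1.99], [-1.39, 1.29], [0.1, 2.45], [-1.04, 4.18], [0.21, 1.99], [-2.66, 2.66]. Speed limits (rad/s): [2.57, 2.57, 3.14, 3.14, 3.14, 3.14, 3.14].

### API

Orientations are given as a rotation vector (axis times angle).
In Python, from plant import arm, vision gives the robot as it stands.
- The arm moves only by the tool step_arm, never from a script. Its argument "increments" is a list of rows, each a list of 7 numbers: the turn, a rotation vector about the world's x, y, z in rad, then the shift along the world's x, y, z in mm, then the opening, from 0 (shut) to 1 (fully open). A call has 1 to 20 rows; each row is the pose to reach, as a shift and turn from the pose commanded when the call began; what a row does not reach only later rows make up. A row lasts 1/12 s, in which the tool goes at most 41.7 mm and 7.16 degrees, less where a joint would pass 70% of its speed; a pose out of reach is approached as far as the arm can. A call with a gripper value outside its range is refused whole. The fingers move at their own pace and stop on an object; "squeeze" is the grip in N (left out, the last holds). Time passes only in rows, so rows that repeat a pose let the fingers close. It gives the time, the measured TCP pose, the force, the opening and the grip force at its end, in the units of the state.
- arm.sense(): the state, without advancing time (a new reading comes with each control period).
- vision.capture(name): name is "side" or "top"; returns the picture (384x512x3 uint8, red, green, blue); there is no depth.
- vision.camera_info(name): a dict with "fx", "fy", "cx", "cy" (pixels), "eye" and "orientation" of the camera in the world. Camera axes: x right, y down, z forward; pixel columns grow to the right and rows downward; lengths in mm; the calibration is good to about 2 mm. A picture is of the moment at which its call begins. camera_info takes no time and is no camera call.
- arm.finish_job(): hands the job in; it is judged then, once.
The state is a dict: "time": time; "joint_positions": joint angles; "joint_velocities": joint speeds; "tau": joint torques, N m; "tcp_pos": TCP position; "tool_rot": TCP orientation; "ft_force": force on the tool from outside, world axes, zero at the start; "torque": the same for the moment, N m; "opening": opening from 0.0 (shut) to 1.0 (fully open); "grip_force": force on a finger pad.
Only numpy, scipy, OpenCV 4.12 (cv2) and the standard library are available. Lean on these libraries where they do the work, as an engineer would, in place of code of your own. Each camera call takes 0.05 s, during which the arm holds its last target. There are 200 camera calls.

## Working session

There is one attempt and no reset: what is moved stays moved. The work goes in short steps, Python scripts to look and compute and a tool call to move; the robot and the scene stay as the last step left them, time stands still between calls to the robot, and variables do not carry over. Pictures are saved under pics/ and viewed, at most 10 in all, crops included, and the job is handed in when it is done.

Besides the shell and the picture viewer there is one more tool, called after ">>>" as name([rows], argument=value, ...), one row to a line, values as JSON. step_arm: Moves the arm, as the interface text tells. Its arguments: {"type":"object","properties":{"increments":{"type":"array"},"squeeze":{"type":"number"}},"required":["increments"]}

```bash
mkdir -p pics
cat > h.py <<'E'
import numpy as np, cv2
from scipy.spatial.transform import Rotation as R
from plant import arm, vision
def save(n,f,crop=None,s=1):
    im=vision.capture(n)[:,:,::-1]
    cv2.imwrite('pics/raw_'+f,im)
    if crop: x0,y0,x1,y1=crop; im=im[y0:y1,x0:x1]
    cv2.imwrite('pics/'+f,cv2.resize(im,None,fx=s,fy=s,interpolation=cv2.INTER_CUBIC))
def cam(n):
    c=vision.camera_info(n); o=np.array(c['orientation'],float)
    M=o if o.shape==(3,3) else R.from_rotvec(o).as_matrix()
    return c,M,np.array(c['eye'],float)
def ray(n,u,v,z):
    c,M,e=cam(n); d=M@np.array([(u-c['cx'])/c['fx'],(v-c['cy'])/c['fy'],1]); return e+d*(z-e[2])/d[2]
def proj(n,p):
    c,M,e=cam(n); q=M.T@(np.array(p)-e); return np.round([c['fx']*q[0]/q[2]+c['cx'],c['fy']*q[1]/q[2]+c['cy']],1)
E
python3 - <<'E'
from h import *
print(vision.camera_info('top'),vision.camera_info('side'))
a=vision.capture('top');b=vision.capture('side')
cv2.imwrite('pics/top0.png',cv2.resize(a[:,:,::-1],(800,600),interpolation=cv2.INTER_CUBIC));cv2.imwrite('pics/side0.png',cv2.resize(b[:,:,::-1],(800,600),interpolation=cv2.INTER_CUBIC))
print(arm.sense())
E
```

```text
{'fx': 360.07701412681024, 'fy': 360.07701412681024, 'cx': 254.377639754383, 'cy': 195.80549763279083, 'eye': array([ 311.60164593,   35.25672308, 1076.09340541]), 'orientation': array([-2.14192557,  2.13016071, -0.13488357])} {'fx': 471.18214243021987, 'fy': 471.18214243021987, 'cx': 253.08001575102224, 'cy': 193.42005856070963, 'eye': array([  370.88961837, -1107.93673266,   623.33107239]), 'orientation': array([-2.00826821,  0.10002915, -0.0623275 ])}
{'time': 0.1, 'joint_positions': array([-1.20489693,  0.46934649, -0.0485705 ,  1.53356278,  0.02414407,
        1.14101351, -0.08231773]), 'joint_velocities': array([ 0.00200226, -0.0009187 ,  0.00101196, -0.00251063,  0.00084712,
       -0.00049216, -0.00055625]), 'tau': array([ 1.11657766e-03, -5.09169245e+01, -8.09823442e-02, -2.36828059e+01,
       -6.15467713e-02,  3.44880600e-02,  7.27781321e-05]), 'tcp_pos': array([259.42709929, 622.57361058, 221.61890335]), 'tool_rot': array([-6.16072442e-01, -3.08035686e+00,  2.71427052e-03]), 'ft_force': array([-0.44567964,  0.26223075,  0.13218384]), 'torque': array([ 0.04001732, -0.02007408, -0.0155116 ]), 'grip_force': 0.0, 'opening': 1.0026112773912494}
```

View pics/top0.png

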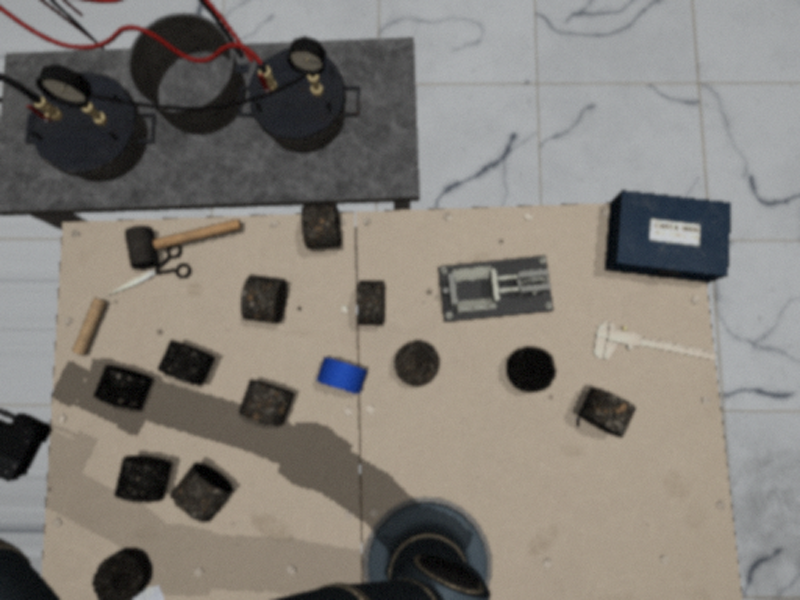

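View pics/side0.png

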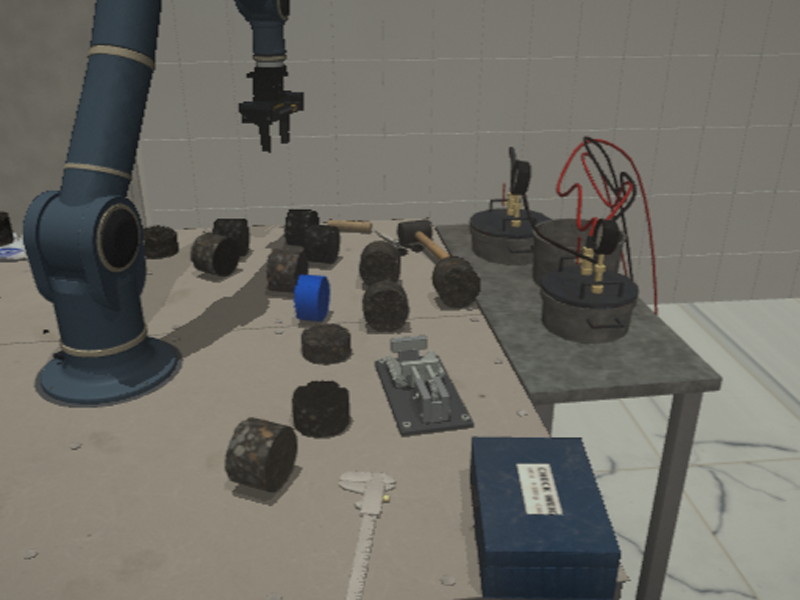

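The top view shows one short lying core at about (371,302) of 800x600, and the holder around (495,288). Next I'll enlarge both.

Run:
```python
from h import *
k=1.5625
T=vision.capture('top')[:,:,::-1];S=vision.capture('side')[:,:,::-1]
cv2.imwrite('pics/rawT.png',T)
a=cv2.resize(T[155:215,215:365],(800,320),interpolation=cv2.INTER_CUBIC)
b=cv2.resize(S[205:285,225:325],(400,280*400//350),interpolation=cv2.INTER_CUBIC)
b=cv2.resize(S[205:285,200:350],(525,280),interpolation=cv2.INTER_CUBIC)
c=np.zeros((600,800,3),np.uint8);c[:320]=cv2.convertScaleAbs(a,alpha=1.3,beta=15);c[320:,:525]=b
cv2.imwrite('pics/c1.png',c)
print(ray('top',371/k,302/k,43),ray('top',495/k,288/k,10))
```

```text
[471.0356791  106.04711268  43.        ] [ 504.22757457 -129.43108451   10.        ]
```

View pics/c1.png

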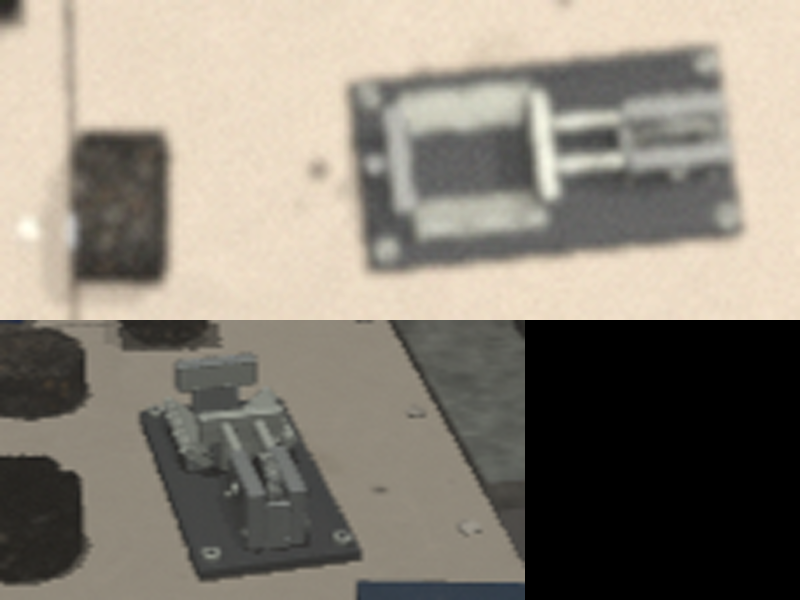

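Run:
```python
from h import *
f=lambda x,y,z: ray('top',(x+.5)/5.333-.5+215,(y+.5)/5.333-.5+155,z)[:2]
c=[f(350,84,10),f(713,44,10),f(742,232,10),f(372,270,10)]
o=np.mean(c,0);d=(c[0]-c[1])+(c[3]-c[2]);print('centre',o,'len',np.linalg.norm(d)/2,'wid',np.linalg.norm(c[0]-c[3]))
u=d/np.linalg.norm(d);yaw=np.arctan2(u[1],u[0]);print('yaw',yaw,u)
v=np.array([-u[1],u[0]])
seat=o+45*u;print('seat',seat,'wheel',seat-120*u)
for n,p in dict(stopface=(406,150,56),stopU=(386,105,56),stopD=(412,212,56),stopUin=(403,105,56),jawU=(530,90,56),jawD=(545,200,56),jawfaceD=(541,198,56),housTL=(622,97,54),housBL=(622,172,54)).items():
  q=f(*p)-seat;print(n,round(q@u,1),round(q@v,1))
print('core',[f(x,y,z).round(1) for x,y,z in [(75,205,43),(166,205,43),(120,133,43),(120,280,43),(78,140,70),(165,140,70)]])
for n,p in dict(seat=[*seat,56],wh=[*(seat-120*u),62],stop=[*(seat+25*u),56]).items():
  q=proj('side',p);print(n,q,(q-[200,205])*3.5+[0,320])
```

```text
centre [ 505.19996281 -128.89722767] len 206.99005570119039 wid 106.68777217165095
yaw 1.6819933391939978 [-0.110968    0.99382398]
seat [500.20640282 -84.17514857] wheel [ 513.52256278 -203.43402616]
stopface 36.2 -4.2
stopU 44.0 -29.9
stopD 37.0 29.7
stopUin 34.9 -28.9
jawU -34.2 -29.7
jawD -34.5 30.9
jawfaceD -32.5 29.6
housTL -83.4 -20.9
housBL -77.8 19.9
core [array([471.7, 131.6]), array([471.9,  82. ]), array([511.7, 107.6]), array([430.6, 106.5]), array([502.6, 128.1]), array([502.7,  81.7])]
seat [264.3 223.3] [225.05 384.05]
wh [276.5 246. ] [267.75 463.5 ]
stop [262.  218.7] [217.   367.95]
```

>>> step_arm([
  [0,0,0.04,15,-30,0,1],
  [0,0,0.1,30,-68,0,1],
  [0,0,0.16,45,-106,0,1],
  [0,0,0.22,60,-144,0,1],
  [0,0,0.28,75,-182,0,1],
  [0,0,0.34,91,-220,0,1],
  [0,0,0.394,106,-258,-5,1],
  [0,0,0.394,121,-296,-10,1],
  [0,0,0.394,136,-334,-15,1],
  [0,0,0.394,151,-372,-20,1],
  [0,0,0.394,166,-409,-25,1],
  [0,0,0.394,181,-445,-30,1],
  [0,0,0.394,195,-478,-35,1],
  [0,0,0.394,206,-503,-40,1],
  [0,0,0.394,211,-514,-42,1],
  [0,0,0.394,211.5,-516,-42,1],
  [0,0,0.394,211.5,-516,-42,1],
  [0,0,0.394,211.5,-516,-42,1],
], squeeze=25)

```text
time: 1.7
tcp_pos: [470.7, 108.4, 180.7]
tool_rot: [0.001, -3.141, -0.001]
ft_force: [0.2, 0.1, 0.5]
opening: 1.001
grip_force: 0.0
```

Run:
```python
from h import *
S=vision.capture('side')[:,:,::-1]
p=proj('side',[471,107,60]).astype(int);print(p)
x0,y0=p[0]-60,p[1]-60
T=vision.capture('top')[:,:,::-1]
c=np.zeros((400,800,3),np.uint8)
c[:,:400]=cv2.resize(S[y0:y0+100,x0:x0+100],(400,400),interpolation=cv2.INTER_CUBIC)
c[:,400:]=cv2.resize(T[155:255,190:290],(400,400),interpolation=cv2.INTER_CUBIC)
cv2.imwrite('pics/c2.png',c);s=arm.sense();print(s['tcp_pos'],s['tool_rot'],s['time'])
M=R.from_rotvec(s['tool_rot']).as_matrix();print(M.round(3))
for q in [[471,131.5,43],[471,82.5,43]]: print((proj('side',q)-[x0,y0])*4)
for sy in (-43.5,43.5): print('tip',(proj('side',s['tcp_pos']+M[:,1]*sy)-[x0,y0])*4)
```

```text
[246 190]
[470.69126286 108.76400476 180.74285088] [-3.12055303e-03  3.14152413e+00  1.13939523e-03] 1.8
[[-1.    -0.002  0.   ]
 [-0.002  1.     0.001]
 [-0.     0.001 -1.   ]]
[237.6 248.8]
[243.6 278. ]
tip [244.  102.8]
tip [233.2  59.6]
```

View pics/c2.png

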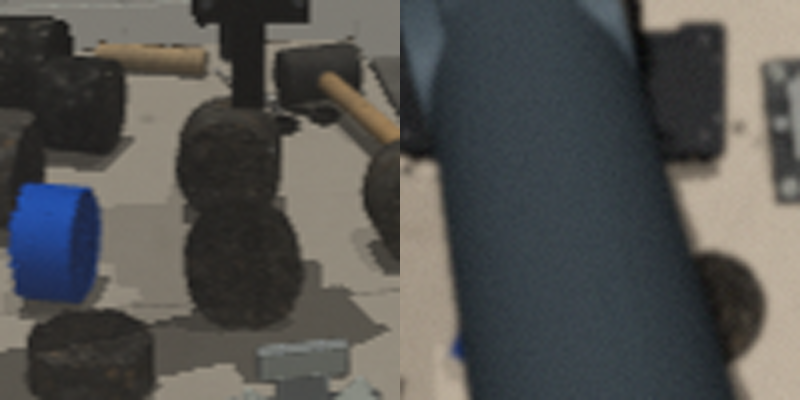

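The side crop shows the target core's face centred near (244,270), directly below the gripper. This matches the projection, so I descend and grip.

>>> step_arm([
  [0,0,0,0,-1,-15,1],
  [0,0,0,0,-1,-40,1],
  [0,0,0,0,-1,-65,1],
  [0,0,0,0,-1,-90,1],
  [0,0,0,0,-1,-110,1],
  [0,0,0,0,-1,-123,1],
  [0,0,0,0,-1,-130,1],
  [0,0,0,0,-1,-130,1],
  [0,0,0,0,-1,-130,0.5],
  [0,0,0,0,-1,-130,0.5],
  [0,0,0,0,-1,-130,0.45],
  [0,0,0,0,-1,-130,0.45],
  [0,0,0,0,-1,-130,0.45],
  [0,0,0,0,-1,-130,0.45],
  [0,0,0,0,-1,-130,0.45],
], squeeze=25)

```text
time: 3.05
tcp_pos: [471.5, 105.1, 50.9]
tool_rot: [0.002, 3.141, -0.001]
ft_force: [1.5, 1.6, -0.1]
opening: 0.566
grip_force: 24.9
```

Gripped: opening 0.566 × 87 = 49 mm, which fits the 50 mm core. Now I lift and carry it over the holder.

>>> step_arm([
  [0,0,0,0,0,8,0.45],
  [0,0,0,0,0,22,0.45],
  [0,0,0,0,0,40,0.45],
  [0,0,0,0,0,58,0.45],
  [0,0,0,0,0,70,0.45],
  [0,0,0,1,-6,77,0.45],
  [0,0,0.01,3,-20,80,0.45],
  [0,0,0.03,6,-40,80,0.45],
  [0,0,0.05,9,-62,80,0.45],
  [0,0,0.07,13,-86,80,0.45],
  [0,0,0.09,17,-110,80,0.45],
  [0,0,0.111,21,-134,80,0.45],
  [0,0,0.111,24,-156,80,0.45],
  [0,0,0.111,27,-174,80,0.45],
  [0,0,0.111,28.5,-186,80,0.45],
  [0,0,0.111,29,-191,80,0.45],
  [0,0,0.111,29,-191,80,0.45],
  [0,0,0.111,29,-191,80,0.45],
  [0,0,0.111,29,-191,80,0.45],
])

```text
time: 4.63
tcp_pos: [499.6, -83.5, 130.2]
tool_rot: [0.176, -3.135, -0.002]
ft_force: [0.4, 0.2, -7.4]
opening: 0.56
grip_force: 24.9
```

Run:
```python
from h import *
S=vision.capture('side')[:,:,::-1];T=vision.capture('top')[:,:,::-1]
c=np.zeros((560,800,3),np.uint8)
c[:,:400]=cv2.resize(S[155:295,215:315],(400,560),interpolation=cv2.INTER_CUBIC)
c[:400,400:]=cv2.resize(T[140:240,265:365],(400,400),interpolation=cv2.INTER_CUBIC)
cv2.imwrite('pics/c3.png',c);s=arm.sense();print(s['tcp_pos'],s['tool_rot'],s['time'],s['ft_force'],s['opening'])
M=R.from_rotvec(s['tool_rot']).as_matrix();print(np.arctan2(M[1,1],M[0,1]))
u=np.array([-.111,.994,0]);v=np.array([-u[1],u[0],0]);seat=np.array([499.1,-73.7,0]);z=np.array([0,0,1])
for n,q in dict(wheel=-120*u+62*z,jl=-48*u+30*v+56*z,jr=-48*u-30*v+56*z,sl=25*u+30*v+56*z,sr=25*u-30*v+56*z,h1=-91*u+20*v+54*z,h2=-91*u-20*v+54*z,h3=-149*u+20*v+54*z,h4=-149*u-20*v+54*z).items():
  print(n,(proj('side',seat+q)-[215,155]+.5)*4,(proj('top',seat+q)-[265,140]+.5)*4+[400,0])
t=s['tcp_pos']
print('core near face centre/top',(proj('side',t-u*25-z*7.5)-[215,155])*4,(proj('side',t-u*25+z*36)-[215,155])*4)
```

```text
[499.85834058 -83.56399798 130.40748138] [ 1.76198347e-01 -3.13608414e+00 -1.11663729e-03] 4.7333 [-0.29610798 -0.0270993  -7.41210167] 0.5624278812939802
1.6830465005125412
wheel [243.6 356.8] [709.6 155.2]
jl [165.2 309.6] [613.2 208.8]
jr [261.6 299.2] [602.4 126.8]
sl [140.8 253.6] [511.6 219.6]
sr [232.  244.4] [501.6 137.6]
h1 [197.6 346.8] [670.4 189.2]
h2 [264.  339.6] [663.2 134.8]
h3 [221.6 399.6] [751.2 180.4]
h4 [290.8 391.6] [743.2 126. ]
core near face centre/top [207.2 194.4] [208. 128.]
```

View pics/c3.png

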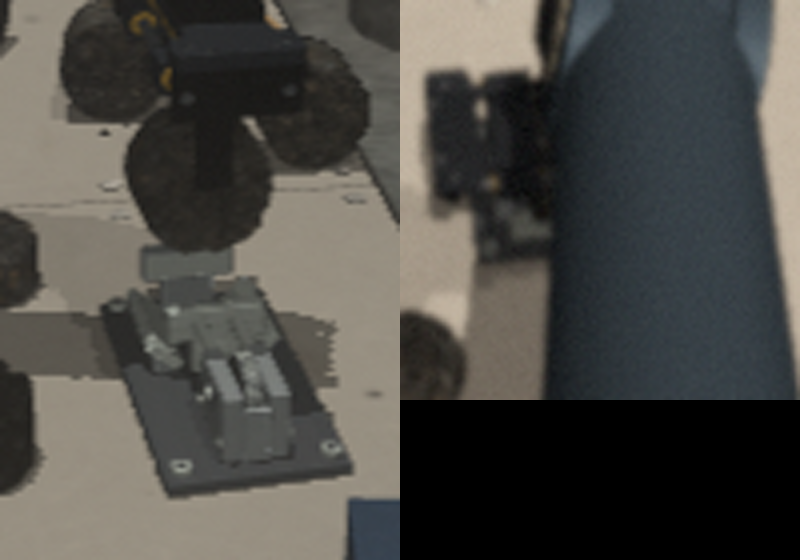

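The stop and jaw edges in the side crop, about (140–232, 248) and (165–262, 307), agree with the projections. I lower the core.

>>> step_arm([
  [0,0,0,0,-1,-8,0.45],
  [0,0,0,0,-1,-20,0.45],
  [0,0,0,0,-1,-32,0.45],
  [0,0,0,0,-1,-42,0.45],
  [0,0,0,0,-1,-49,0.45],
  [0,0,0,0,-1,-53,0.45],
  [0,0,0,0,-1,-56,0.45],
  [0,0,0,0,-1,-58,0.45],
  [0,0,0,0,-1,-60,0.45],
  [0,0,0,0,-1,-60,0.45],
  [0,0,0,0,-1,-60,0.45],
])

```text
time: 5.65
tcp_pos: [500.3, -86.0, 70.8]
tool_rot: [-0.173, 3.136, 0.0]
ft_force: [0.2, 0.1, -7.1]
opening: 0.565
grip_force: 24.9
```

>>> step_arm([
  [0,0,0,0,0,-1,0.45],
  [0,0,0,0,0,-2,0.45],
  [0,0,0,0,0,-3,0.45],
  [0,0,0,0,0,-4,0.45],
  [0,0,0,0,0,-4,0.45],
  [0,0,0,0,0,-4,0.45],
])

```text
time: 6.15
tcp_pos: [501.0, -85.9, 66.9]
tool_rot: [-0.173, 3.135, -0.0]
ft_force: [1.7, 0.8, -5.1]
opening: 0.566
grip_force: 24.9
```

>>> step_arm([
  [0,0,0,0,0,-0.5,0.45],
  [0,0,0,0,0,-1,0.45],
  [0,0,0,0,0,-1,0.45],
  [0,0,0,0,0,-1,0.45],
])

```text
time: 6.48
tcp_pos: [501.6, -85.9, 66.5]
tool_rot: [-0.173, 3.134, -0.0]
ft_force: [2.4, 1.2, 2.6]
opening: 0.564
grip_force: 24.9
```

The V now takes the weight. Release and lift away.

>>> step_arm([
  [0,0,0,0,0,0,0.7],
  [0,0,0,0,0,0,0.8],
  [0,0,0,0,0,0,0.9],
  [0,0,0,0,0,0,0.9],
  [0,0,0,0,0,0,0.9],
  [0,0,0,0,0,6,0.9],
  [0,0,0,0,0,18,0.9],
  [0,0,0,0,0,34,0.9],
  [0,0,0,0,0,55,0.9],
  [0,0,0,0,0,80,0.9],
  [0,0,0,0,0,105,0.9],
  [0,0,0,10,-15,120,0.5],
  [0,0,0,10,-35,125,0],
  [0,0,0,11,-60,125,0],
  [0,0,0,11,-85,125,0],
  [0,0,0,11,-108,125,0],
  [0,0,0,11,-112,125,0],
  [0,0,0,11,-112,125,0],
  [0,0,0,11,-112,125,0],
], squeeze=20)

```text
time: 8.07
tcp_pos: [511.0, -197.1, 190.6]
tool_rot: [0.173, -3.136, -0.002]
ft_force: [0.1, 1.6, -0.2]
opening: 0.38
grip_force: 0.0
```

Run:
```python
from h import *
S=vision.capture('side')[:,:,::-1];T=vision.capture('top')[:,:,::-1]
c=np.zeros((600,800,3),np.uint8)
c[:,:400]=cv2.resize(S[180:300,230:310],(400,600),interpolation=cv2.INTER_CUBIC)
c[:400,400:]=cv2.resize(T[140:240,265:365],(400,400),interpolation=cv2.INTER_CUBIC)
cv2.imwrite('pics/c4.png',c);s=arm.sense();print(s['tcp_pos'],s['tool_rot'],s['time'],s['ft_force'],s['opening'])
u=np.array([-.111,.994,0]);v=np.array([-u[1],u[0],0]);seat=np.array([499.1,-73.7,0]);z=np.array([0,0,1])
for n,q in dict(wheel=-120*u+62*z,jl=-48*u+30*v+56*z,jr=-48*u-30*v+56*z,h1=-91*u+20*v+54*z,h2=-91*u-20*v+54*z,h3=-149*u+20*v+54*z,h4=-149*u-20*v+54*z,b1=-160*u+55*v+10*z,b2=-160*u-55*v+10*z,coretop=-36*u+102*z,tip=s['tcp_pos']-seat).items():
  print(n,(proj('side',seat+q)-[230,180]+.5)*5)
```

```text
[ 511.25993477 -196.12765073  190.51490361] [ 1.76657331e-01 -3.13638713e+00 -1.71590729e-03] 8.1667 [-0.26839989  0.44327481 -0.52693459] 0.285213608591365
wheel [229.5 321. ]
jl [131.5 262. ]
jr [252. 249.]
h1 [172.  308.5]
h2 [255.  299.5]
h3 [202.  374.5]
h4 [288.5 364.5]
b1 [130. 480.]
b2 [366.5 450.5]
coretop [187. 160.]
tip [233.5  69. ]
```

View pics/c4.png

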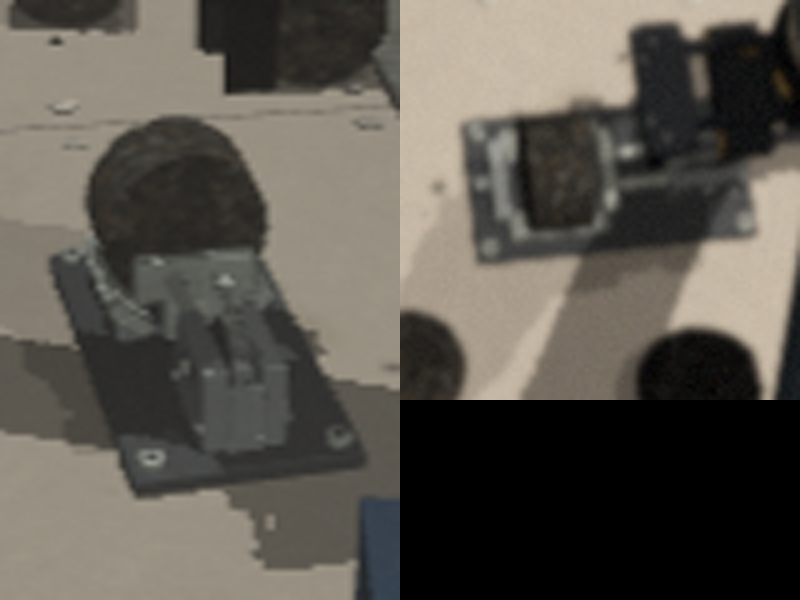

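The core lies in the V between stop and jaw. The housing corners in the side crop, (203,378) and (288,368), match the projection. I go above the wheel with the fingers shut.

>>> step_arm([
  [0,0,0,1,-2,-15,0],
  [0,0,0,2,-5,-40,0],
  [0,0,0,3.4,-5,-68,0],
  [0,0,0,3.4,-5,-92,0],
  [0,0,0,3.4,-5,-108,0],
  [0,0,0,3.4,-5,-117,0],
  [0,0,0,3.4,-5,-121,0],
  [0,0,0,3.4,-5,-123,0],
  [0,0,0,3.4,-5,-124,0],
  [0,0,0,3.4,-5,-124,0],
  [0,0,0,3.4,-5,-124,0],
  [0,0,0,3.4,-5,-124,0],
])

```text
time: 9.17
tcp_pos: [515.0, -203.1, 67.4]
tool_rot: [-0.173, 3.135, -0.001]
ft_force: [0.0, -0.2, -0.5]
opening: 0.006
grip_force: 0.0
```

>>> step_arm([
  [0,0,0,0,0,-0.4,0],
  [0,0,0,0,0,-0.8,0],
  [0,0,0,0,0,-1.2,0],
  [0,0,0,0,0,-1.6,0],
  [0,0,0,0,0,-2.0,0],
  [0,0,0,0,0,-2.4,0],
  [0,0,0,0,0,-2.8,0],
  [0,0,0,0,0,-3.2,0],
  [0,0,0,0,0,-3.2,0],
])

```text
time: 9.92
tcp_pos: [514.4, -202.8, 63.3]
tool_rot: [0.173, -3.137, -0.0]
ft_force: [0.5, 0.3, 0.2]
opening: 0.004
grip_force: 0.0
```

>>> step_arm([
  [0,0,0,0,0,-0.4,0],
  [0,0,0,0,0,-0.8,0],
  [0,0,0,0,0,-1.2,0],
  [0,0,0,0,0,-1.6,0],
  [0,0,0,0,0,-1.6,0],
])

```text
time: 10.33
tcp_pos: [514.6, -202.9, 62.0]
tool_rot: [-0.173, 3.137, 0.0]
ft_force: [-0.8, -0.6, 2.1]
opening: 0.004
grip_force: 1.2
```

>>> step_arm([
  [0,0,0,0,0,-0.3,0],
  [0,0,0,0,0,-0.6,0],
  [0,0,0,0,0,-0.9,0],
  [0,0,0,0,0,-0.9,0],
  [0,0,0,0,0,-0.9,0],
])

```text
time: 10.75
tcp_pos: [514.6, -202.9, 61.7]
tool_rot: [-0.173, 3.136, 0.0]
ft_force: [-1.8, 1.7, 7.7]
opening: 0.005
grip_force: 3.8
```

>>> step_arm([
  [0,0,0,0,0,-0.3,0],
  [0,0,0,0,0,-0.6,0],
  [0,0,0,-0.1,1,-0.6,0],
  [0,0,0,-0.3,3,-0.6,0],
  [0,0,0,-0.55,5,-0.6,0],
])

```text
time: 11.17
tcp_pos: [514.5, -201.1, 61.9]
tool_rot: [-0.17, 3.135, -0.007]
ft_force: [-3.5, -5.4, 11.4]
opening: 0.003
grip_force: 5.6
```

>>> step_arm([
  [0,0,0,-0.25,2,0,0],
  [0,0,0,-0.45,4,0,0],
  [0,0,0,-0.7,6,0,0],
  [0,0,0,-0.9,8,0,0],
  [0,0,0,-1.1,10,0,0],
  [0,0,0,-1.3,12,0,0],
  [0,0,0,-1.55,14,0,0],
  [0,0,0,-1.75,16,0,0],
  [0,0,0,-2,18,0,0],
  [0,0,0,-2,18,0,0],
])

```text
time: 12.0
tcp_pos: [512.6, -180.1, 60.8]
tool_rot: [-0.173, 3.135, -0.001]
ft_force: [0.5, -1.4, 5.0]
opening: 0.006
grip_force: 2.0
```

Run:
```python
from h import *
S=vision.capture('side')[:,:,::-1];T=vision.capture('top')[:,:,::-1]
c=np.zeros((600,800,3),np.uint8)
c[:,:400]=cv2.resize(S[180:300,230:310],(400,600),interpolation=cv2.INTER_CUBIC)
c[:400,400:]=cv2.resize(T[140:240,265:365],(400,400),interpolation=cv2.INTER_CUBIC)
cv2.imwrite('pics/c5.png',c)
```

```text
(no output)
```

View pics/c5.png

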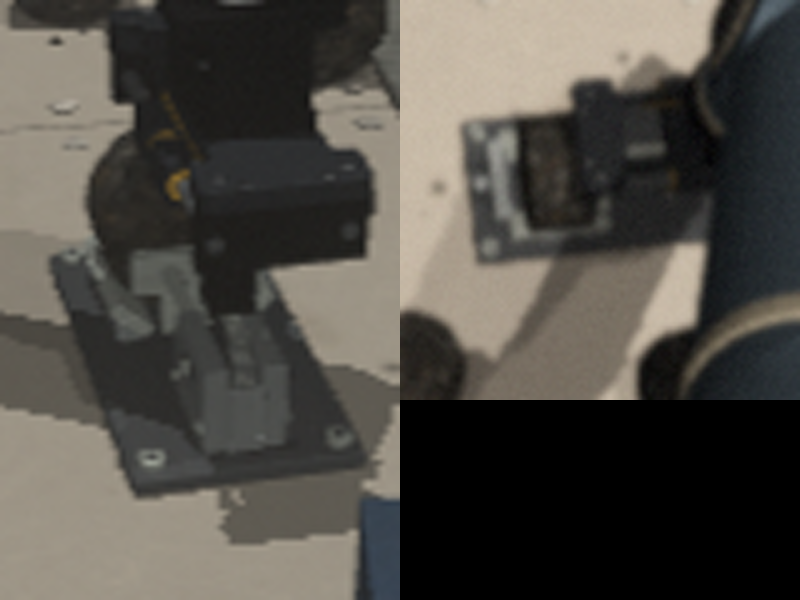

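The first stroke turned the wheel, but by its end the finger had gone past the crown (z 60.8). I'll shift the strokes about 6 mm back.

>>> step_arm([
  [0,0,0,0,0,2,0],
  [0,0,0,0,0,4,0],
  [0,0,0,0.5,-4,4.5,0],
  [0,0,0,1.5,-13,4.5,0],
  [0,0,0,2.5,-22,4.5,0],
  [0,0,0,2.9,-26,4,0],
  [0,0,0,2.9,-26,3.4,0],
  [0,0,0,2.9,-26,3,0],
  [0,0,0,2.9,-26,2.6,0],
  [0,0,0,2.9,-26,2.2,0],
  [0,0,0,2.9,-26,1.8,0],
  [0,0,0,2.9,-26,1.4,0],
  [0,0,0,2.9,-26,1.1,0],
  [0,0,0,2.9,-26,0.8,0],
  [0,0,0,2.9,-26,0.5,0],
  [0,0,0,2.9,-26,0.2,0],
  [0,0,0,2.9,-26,0,0],
  [0,0,0,2.9,-26,0,0],
])

```text
time: 13.6
tcp_pos: [515.0, -206.0, 61.0]
tool_rot: [-0.173, 3.136, 0.0]
ft_force: [-1.2, 1.4, 6.8]
opening: 0.008
grip_force: 3.0
```

>>> step_arm([
  [0,0,0,-0.1,1,0,0],
  [0,0,0,-0.3,3,0,0],
  [0,0,0,-0.55,5,0,0],
  [0,0,0,-0.8,7,0,0],
  [0,0,0,-1,9,0,0],
  [0,0,0,-1.2,11,0,0],
  [0,0,0,-1.4,13,0,0],
  [0,0,0,-1.6,15,0,0],
  [0,0,0,-1.9,17,0,0],
  [0,0,0,-2.1,19,0,0],
])

```text
time: 14.43
tcp_pos: [513.6, -190.6, 62.1]
tool_rot: [-0.17, 3.134, -0.007]
ft_force: [-1.4, -5.5, 9.3]
opening: 0.005
grip_force: 4.8
```

>>> step_arm([
  [0,0,0,-0.2,2,0,0],
  [0,0,0,-0.4,4,0,0],
  [0,0,0,-0.5,5,0,0],
  [0,0,0,-0.5,5,2,0],
  [0,0,0,-0.5,5,4,0],
  [0,0,0,-0.1,1,4.5,0],
  [0,0,0,0.9,-8,4.5,0],
  [0,0,0,1.8,-16,4.5,0],
  [0,0,0,2,-18,4,0],
  [0,0,0,2,-18,3.4,0],
  [0,0,0,2,-18,3,0],
  [0,0,0,2,-18,2.6,0],
  [0,0,0,2,-18,2.2,0],
  [0,0,0,2,-18,1.8,0],
  [0,0,0,2,-18,1.4,0],
  [0,0,0,2,-18,1.1,0],
  [0,0,0,2,-18,0.8,0],
  [0,0,0,2,-18,0.5,0],
  [0,0,0,2,-18,0.2,0],
  [0,0,0,2,-18,0,0],
])

```text
time: 16.1
tcp_pos: [515.0, -205.1, 61.2]
tool_rot: [-0.173, 3.136, -0.0]
ft_force: [-2.1, 0.8, 7.9]
opening: 0.001
grip_force: 4.1
```

>>> step_arm([
  [0,0,0,-0.1,1,0,0],
  [0,0,0,-0.3,3,0,0],
  [0,0,0,-0.55,5,0,0],
  [0,0,0,-0.8,7,0,0],
  [0,0,0,-1,9,0,0],
  [0,0,0,-1.2,11,0,0],
  [0,0,0,-1.4,13,0,0],
  [0,0,0,-1.6,15,0,0],
  [0,0,0,-1.9,17,0,0],
  [0,0,0,-2.1,19,0,0],
  [0,0,0,-2.3,21,0,0],
])

```text
time: 17.02
tcp_pos: [513.8, -187.2, 61.9]
tool_rot: [-0.17, 3.133, -0.007]
ft_force: [-1.1, -2.5, 4.8]
opening: 0.003
grip_force: 2.5
```

>>> step_arm([
  [0,0,0,0,0,2,0],
  [0,0,0,0,0,4,0],
  [0,0,0,0.4,-4,4.5,0],
  [0,0,0,1.3,-12,4.5,0],
  [0,0,0,2,-18,4.5,0],
  [0,0,0,2.1,-19,4,0],
  [0,0,0,2.1,-19,3.4,0],
  [0,0,0,2.1,-19,3,0],
  [0,0,0,2.1,-19,2.6,0],
  [0,0,0,2.1,-19,2.2,0],
  [0,0,0,2.1,-19,1.8,0],
  [0,0,0,2.1,-19,1.4,0],
  [0,0,0,2.1,-19,1.1,0],
  [0,0,0,2.1,-19,0.8,0],
  [0,0,0,2.1,-19,0.5,0],
  [0,0,0,2.1,-19,0.2,0],
  [0,0,0,2.1,-19,-0.1,0],
  [0,0,0,2.1,-19,-0.3,0],
  [0,0,0,2.1,-19,-0.3,0],
])

```text
time: 18.6
tcp_pos: [514.8, -203.4, 61.5]
tool_rot: [-0.173, 3.136, -0.0]
ft_force: [-3.4, -0.4, 11.6]
opening: 0.006
grip_force: 5.6
```

>>> step_arm([
  [0,0,0,-0.1,1,0,0],
  [0,0,0,-0.3,3,0,0],
  [0,0,0,-0.55,5,0,0],
  [0,0,0,-0.8,7,0,0],
  [0,0,0,-1,9,0,0],
])

```text
time: 19.02
tcp_pos: [515.1, -198.7, 62.2]
tool_rot: [-0.169, 3.132, -0.01]
ft_force: [-0.8, -6.7, 9.1]
opening: 0.006
grip_force: 4.7
```

>>> step_arm([
  [0,0,0,-0.2,2,0,0],
  [0,0,0,-0.4,4,-0.1,0],
  [0,0,0,-0.65,6,-0.2,0],
  [0,0,0,-0.9,8,-0.2,0],
  [0,0,0,-1.1,10,-0.2,0],
])

```text
time: 19.43
tcp_pos: [514.8, -187.7, 61.9]
tool_rot: [-0.17, 3.131, -0.009]
ft_force: [0.8, -4.2, 6.6]
opening: 0.007
grip_force: 3.3
```

>>> step_arm([
  [0,0,0,0,0,2,0],
  [0,0,0,0,0,5,0],
  [0,0,0,0.5,-5,5.5,0],
  [0,0,0,1.5,-13,5.5,0],
  [0,0,0,2,-18,5.5,0],
  [0,0,0,2,-18,5,0],
  [0,0,0,2,-18,4.5,0],
])

```text
time: 20.02
tcp_pos: [514.2, -202.5, 64.0]
tool_rot: [0.171, -3.136, -0.0]
ft_force: [0.2, 0.4, -0.4]
opening: 0.001
grip_force: 0.0
```

Run:
```python
from h import *
S=vision.capture('side')[:,:,::-1];T=vision.capture('top')[:,:,::-1]
c=np.zeros((600,800,3),np.uint8)
c[:,:400]=cv2.resize(S[180:300,230:310],(400,600),interpolation=cv2.INTER_CUBIC)
c[:400,400:]=cv2.resize(T[155:205,275:325],(400,400),interpolation=cv2.INTER_CUBIC)
cv2.imwrite('pics/c6.png',cv2.convertScaleAbs(c,alpha=1.4,beta=10))
u=np.array([-.111,.994,0]);v=np.array([-u[1],u[0],0]);seat=np.array([500.1,-73.7,0]);z=np.array([0,0,1])
for s in (-48,-40,-32,-25): print(s,[((proj('side',seat+s*u+y*v+56*z)-[230,180]+.5)*5,(proj('top',seat+s*u+y*v+56*z)-[275,155]+.5)*8+[400,0]) for y in (30,)])
print(arm.sense()['tcp_pos'])
```

```text
-48 [(array([133.5, 262. ]), array([746.4, 294.4]))]
-40 [(array([130., 254.]), array([724. , 296.8]))]
-32 [(array([126.5, 246. ]), array([701.6, 299.2]))]
-25 [(array([123.5, 239. ]), array([682.4, 301.6]))]
[ 514.12430246 -201.72557242   63.89837468]
```

View pics/c6.png

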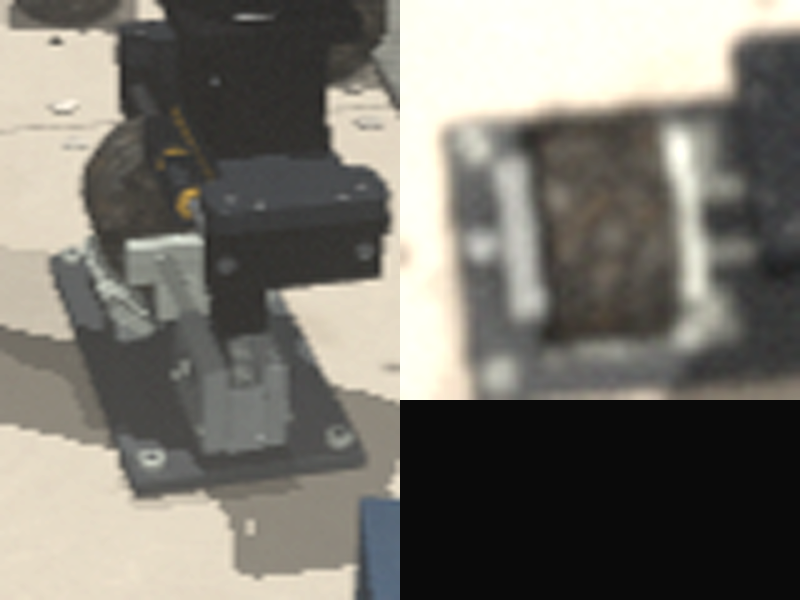

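In the top crop the jaw edge is at about x=686 (seat x ≈ −26 mm), and the core's left edge nearly touches the stop at about 545. It is almost clamped. I'll finish with a firmer, slower stroke.

>>> step_arm([
  [0,0,0,0,0,-0.4,0],
  [0,0,0,0,0,-0.8,0],
  [0,0,0,0,0,-1.2,0],
  [0,0,0,0,0,-1.6,0],
  [0,0,0,0,0,-2,0],
  [0,0,0,0,0,-2.4,0],
  [0,0,0,0,0,-2.7,0],
  [0,0,0,0,0,-3,0],
  [0,0,0,0,0,-3.3,0],
  [0,0,0,0,0,-3.6,0],
  [0,0,0,0,0,-3.9,0],
  [0,0,0,0,0,-4.2,0],
  [0,0,0,0,0,-4.4,0],
  [0,0,0,0,0,-4.4,0],
])

```text
time: 21.28
tcp_pos: [514.7, -202.6, 61.6]
tool_rot: [-0.172, 3.136, -0.001]
ft_force: [-3.7, -0.1, 12.0]
opening: 0.001
grip_force: 6.3
```

>>> step_arm([
  [0,0,0,-0.1,1,0,0],
  [0,0,0,-0.2,2,0,0],
  [0,0,0,-0.3,3,0,0],
  [0,0,0,-0.4,4,0,0],
  [0,0,0,-0.55,5,0,0],
  [0,0,0,-0.65,6,0,0],
])

```text
time: 21.78
tcp_pos: [514.6, -201.0, 61.9]
tool_rot: [-0.169, 3.133, -0.01]
ft_force: [-1.5, -7.0, 10.0]
opening: 0.009
grip_force: 5.1
```

>>> step_arm([
  [0,0,0,0,0,-0.3,0],
  [0,0,0,0,0,-0.6,0],
  [0,0,0,-0.1,1,-0.6,0],
  [0,0,0,-0.2,2,-0.6,0],
])

```text
time: 22.12
tcp_pos: [514.8, -200.3, 61.9]
tool_rot: [-0.168, 3.132, -0.013]
ft_force: [-3.0, -9.6, 12.3]
opening: 0.008
grip_force: 6.4
```

>>> step_arm([
  [0,0,0,-0.1,1,0,0],
  [0,0,0,-0.2,2,0,0],
  [0,0,0,-0.3,3,0,0],
  [0,0,0,-0.4,4,0,0],
])

```text
time: 22.45
tcp_pos: [515.5, -195.9, 62.1]
tool_rot: [-0.168, 3.13, -0.013]
ft_force: [-1.1, -8.4, 12.2]
opening: 0.009
grip_force: 6.0
```

>>> step_arm([
  [0,0,0,-0.1,1,-0.1,0],
  [0,0,0,-0.2,2,-0.2,0],
  [0,0,0,-0.3,3,-0.3,0],
  [0,0,0,-0.4,4,-0.3,0],
])

```text
time: 22.78
tcp_pos: [515.7, -192.1, 62.1]
tool_rot: [-0.168, 3.129, -0.013]
ft_force: [0.3, -9.3, 12.8]
opening: 0.005
grip_force: 6.2
```

>>> step_arm([
  [0,0,0,-0.1,1,0,0],
  [0,0,0,-0.2,2,0,0],
  [0,0,0,-0.3,3,0,0],
  [0,0,0,-0.4,4,0,0],
])

```text
time: 23.12
tcp_pos: [515.3, -186.3, 61.6]
tool_rot: [-0.169, 3.13, -0.01]
ft_force: [0.2, -4.1, 9.7]
opening: 0.007
grip_force: 4.3
```

>>> step_arm([
  [0,0,0,0,0,2.5,0],
  [0,0,0,0,0,5,0],
  [0,0,0,0.5,-5,6,0],
  [0,0,0,1.3,-13,6,0],
  [0,0,0,2,-20,6,0],
  [0,0,0,2,-20,5.5,0],
  [0,0,0,2,-20,5.2,0],
])

```text
time: 23.7
tcp_pos: [514.0, -202.7, 63.8]
tool_rot: [0.171, -3.136, -0.0]
ft_force: [-0.9, 1.1, -1.0]
opening: 0.005
grip_force: 0.0
```

Run:
```python
from h import *
T=np.mean([vision.capture('top').astype(float) for _ in range(4)],0); np.save('t1.npy',T); print(arm.sense()['tcp_pos'])
g=T.mean(2); print(g[190:194,285:325].mean(0).round().astype(int))
```

```text
[ 514.29197067 -201.53729093   63.96008021]
[ 65  61  58  83 115 129 125 101  62  37  38  40  41  43  48  50  47  42
  44  47  46  39  38  43  61  96 127 130 111  89  71  55  42  35  33  32
  32  31  32  33]
```

>>> step_arm([
  [0,0,0,0,0,-0.4,0],
  [0,0,0,0,0,-0.8,0],
  [0,0,0,0,0,-1.2,0],
  [0,0,0,0,0,-1.6,0],
  [0,0,0,0,0,-2,0],
  [0,0,0,0,0,-2.4,0],
  [0,0,0,0,0,-2.7,0],
  [0,0,0,0,0,-3,0],
  [0,0,0,0,0,-3.3,0],
  [0,0,0,0,0,-3.6,0],
  [0,0,0,0,0,-3.9,0],
  [0,0,0,0,0,-4.2,0],
  [0,0,0,0,0,-4.5,0],
  [0,0,0,0,0,-4.8,0],
  [0,0,0,0,0,-4.8,0],
])

```text
time: 25.15
tcp_pos: [514.8, -203.1, 61.4]
tool_rot: [-0.172, 3.136, -0.002]
ft_force: [-3.7, -0.9, 14.9]
opening: 0.007
grip_force: 7.2
```

>>> step_arm([
  [0,0,0,-0.1,1,0,0],
  [0,0,0,-0.2,2,0,0],
  [0,0,0,-0.3,3,-0.1,0],
  [0,0,0,-0.4,4,-0.2,0],
  [0,0,0,-0.5,5,-0.3,0],
])

```text
time: 25.57
tcp_pos: [514.6, -201.5, 61.6]
tool_rot: [-0.169, 3.134, -0.009]
ft_force: [-4.3, -8.0, 15.5]
opening: 0.008
grip_force: 8.0
```

>>> step_arm([
  [0,0,0,-0.1,1,0,0],
  [0,0,0,-0.2,2,0,0],
  [0,0,0,-0.2,2,0,0],
])

```text
time: 25.82
tcp_pos: [514.6, -201.2, 61.8]
tool_rot: [-0.168, 3.133, -0.013]
ft_force: [-3.7, -9.6, 13.3]
opening: 0.003
grip_force: 7.0
```

>>> step_arm([
  [0,0,0,-0.1,1,0,0],
  [0,0,0,-0.1,1,0,0],
])

```text
time: 25.98
tcp_pos: [514.7, -200.7, 61.9]
tool_rot: [-0.167, 3.132, -0.014]
ft_force: [-4.1, -10.2, 13.2]
opening: 0.004
grip_force: 6.8
```

>>> step_arm([
  [0,0,0,-0.1,1,-0.2,0],
  [0,0,0,-0.15,1.5,-0.2,0],
  [0,0,0,-0.15,1.5,-0.2,0],
])

```text
time: 26.23
tcp_pos: [515.0, -199.6, 62.0]
tool_rot: [-0.167, 3.131, -0.015]
ft_force: [-3.1, -10.5, 14.5]
opening: 0.002
grip_force: 7.1
```

>>> step_arm([
  [0,0,0,-0.1,1,0,0],
  [0,0,0,-0.2,2,0,0],
  [0,0,0,-0.3,3,0,0],
  [0,0,0,-0.3,3,0,0],
])

```text
time: 26.57
tcp_pos: [515.6, -195.9, 62.1]
tool_rot: [-0.168, 3.13, -0.014]
ft_force: [-1.4, -8.6, 14.4]
opening: 0.001
grip_force: 7.1
```

The rim force peaked at 10.5 N, then the finger slipped, so the core should be clamped. I lift the finger away and check.

>>> step_arm([
  [0,0,0,0,0,2,0],
  [0,0,0,0,0,5,0],
  [0,0,0,0,0,12,0],
  [0,0,0,0,-5,25,0],
  [0,0,0,0,-15,45,0],
  [0,0,0,0,-35,70,0],
  [0,0,0,0,-60,95,0],
  [0,0,0,0,-90,115,0],
  [0,0,0,0,-115,120,0],
  [0,0,0,0,-130,120,0],
  [0,0,0,0,-130,120,0],
  [0,0,0,0,-130,120,0],
])

```text
time: 27.57
tcp_pos: [512.7, -319.1, 178.5]
tool_rot: [0.172, -3.136, -0.002]
ft_force: [0.2, 0.2, 0.0]
opening: 0.007
grip_force: 0.0
```

Run:
```python
from h import *
T=np.mean([vision.capture('top').astype(float) for _ in range(4)],0)
t1=np.load('t1.npy')
for A in (t1,T): print(A.mean(2)[190:194,303:318].mean(0).round().astype(int))
S=vision.capture('side')[:,:,::-1]
c=np.zeros((600,800,3),np.uint8)
c[:,:400]=cv2.resize(S[180:300,230:310],(400,600),interpolation=cv2.INTER_CUBIC)
c[:400,400:]=cv2.resize(T[155:205,275:325,::-1].clip(0,255).astype(np.uint8),(400,400),interpolation=cv2.INTER_CUBIC)
cv2.imwrite('pics/c7.png',cv2.convertScaleAbs(c,alpha=1.4,beta=10))
print(arm.sense()['tcp_pos'],arm.sense()['ft_force'])
```

```text
[ 44  47  46  39  38  43  61  96 127 130 111  89  71  55  42]
[ 43  47  45  40  39  43  65 103 138 146 133 125 119 101  77]
[ 513.42705948 -317.59390005  178.46353886] [ 0.33266077  0.77353371 -0.87523539]
```

View pics/c7.png

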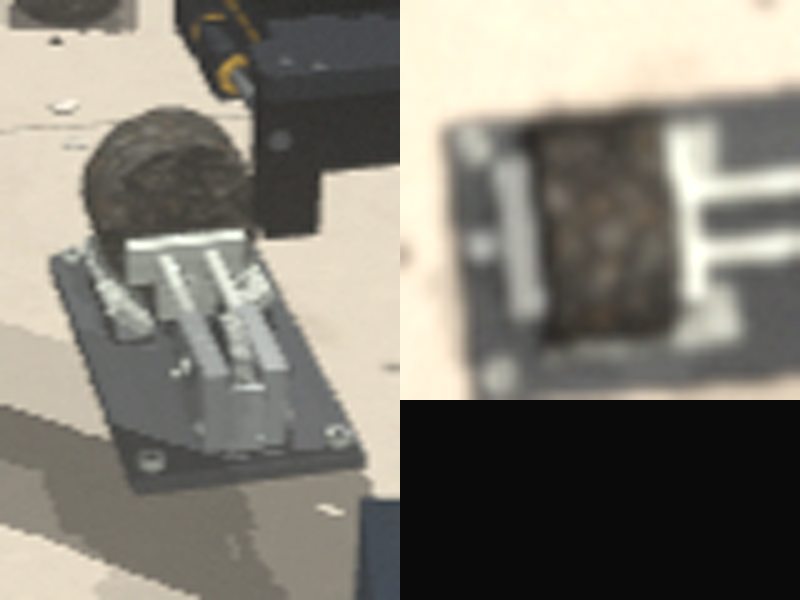

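Core sits between stop (about x=545) and jaw (about x=672) with no gap. The jaw edge didn't move during the last 10.5 N stroke, so it is clamped.

```bash
python3 -c "
from plant import arm
print(arm.finish_job())"
```

```text
the job is handed in; nothing more can be done
None
```

I laid the shortest core in the V, clamped it against the end stop with the thumbwheel and handed the job in at about 28 s. The jaw stopped moving at about 10 N of rim force (about 20 N at the jaw by my estimate), the highest wheel press I read was 15.5 N, and the spare cores were not touched.

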